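Release and draw the filter slide of a plate reader

TASK

Take the pin tool from its stand, hold the release button inside the reader's filter slide down through the slot in the dock's roof, and with the pin still holding it down push the slide out until the pin meets the end of the slot; then put the pin back in its stand, pin downwards. Draw the slide out by its projecting end and lay it flat on the open bench, let go, then take it again across its middle and set it flat, windows up, on the floor of the notched tray (either end first). Leave the bottle, the tube rack and the beaker where they are.

Things in the scene. Friction and masses are not known exactly. Their poses are not given: they have to be found in the camera images.
- reader: White bench reader, fixed; origin on the bench under the middle of its slide dock; +y is the way the slide comes out, z up. In mm here: dock x -36 to 36, y -72 to 57, roof top z 47, floor z 10 (slide runs on it, 1.5 clear each side). Roof slot x -9 to 9, y -28 to 46. Outlet open at y 57. Reader body behind: x -130 to 130, y -240 to -85, z to 93.
- dock_slot (a point): Point in the roof slot straight above the button when the slide is home: reader x 0, y -16, z 47 mm (level with the roof's top). Axes as the reader's.
- slide_mid (a point): Centre (half-way up) of the black filter slide, loose, 50 (x) x 130 (y) x 24 mm (z), about 180 g; z up, three flush glass windows on top. At the start home in the dock: axes as the reader's, centre 22 above the bench, +y end 8 out of the outlet. Square recess 18 x 18 in its top at x 0, y -16; the pin pushes on its wall. Two catch tabs beside it stand 6 above its top.
- button_top (a point): Centre of the top of the release button, a 16 x 16 mm plate at the bottom of the slide's recess, 8 below the slide's top when up (then 26 above the bench with the slide home, 21 below the roof's top). Axes as the slide's.
- release (a joint): Depth the release button is pressed (m): 0 up, 0.008 bottomed; spring 2.4 N at first, 7.2 N at the bottom. The slide is free while it is pressed 0.0045 or more (0.006 to 0.007 is safe); let up before the slide is 41 mm out, its tabs catch at the next of three teeth, 14 mm apart, under the roof.
- pin_tool: The pin tool, loose, 120 g, 122 mm long, origin at the tip of its pin, z along it towards the handle. Grey square handle 26 x 26 x 60 (z 62 to 122), faces along x and y; below it a steel pin 10 in diameter, 62 long. It starts upright in its stand, handle up.
- pin_tip (a point): Tip of the pin (the tool's lower end).
- handle_mid (a point): Centre of the tool's square handle, 92 mm above the tip (the handle reaches 30 above and below it).
- stand_mouth (a point): Centre of the mouth of the stand's square hole, on its top face, 66 mm above the bench. Fixed aluminium block 70 x 70 x 66 with a through hole 20 x 20; the handle's shoulder rests on its top, the pin hangs in the hole (tip 62 below this point).
- tray_in (a point): Centre of the inner floor of the fixed grey storage tray, 5 mm above the bench. Tray outside 152 (x, its long way) x 72 (y) x 36 high, inside 140 x 60, walls 6 thick. Both long walls have a notch 68 wide at mid-length, down to the floor, for the fingers: the slide goes in lengthwise along x, held across its middle.
- slide: The same filter slide; origin at the centre of its underside, axes as slide_mid. Pushed as far as the roof slot lets the pin go, it is about 53 mm out of home; then it can be drawn out by hand (120 mm from home it has left the dock; it then drops 10 mm to the bench).
- reagent: Bystander: round amber bottle, 60 mm in diameter, 120 high; origin at the centre of its underside.
- tube_rack: Bystander: green tube rack with capped tubes, 80 mm (x) x 160 (y) x 88 high; origin at the centre of its underside.
- beaker: Bystander: glass beaker, 70 mm in diameter, 85 high; origin at the centre of its underside.

How it is judged:
By the outcome, as a careful person would: the job done as asked, in the order asked, and still so for the second after the job is handed in, with the robot touching nothing.
It also fails if it takes over 72 s, if anything falls off the work surface, if the arm or the gripper's body presses on something with over 40 N, if the wrist force passes 120 N, or if a joint passes its speed limit or range.

ROBOT

A 6-joint arm with a two-finger parallel gripper is mounted at the origin on the work surface. World frame = base frame: x ahead of the robot, y to its left, z up, the work surface at z = 0. Lengths are in mm, angles in rad, forces in N, time in s.
With the tool pointing down it reaches from about 350 to 975 mm from the base axis. Payload 7.1 kg.
Tool frame: the origin (TCP) lies midway between the tips of the shut fingers; the grasp point (between the pads) lies 19 mm behind it (ctrl.grip_point_offset is the distance from the TCP to the grasp point, in mm); z points along the fingers, y is the line along which they close (so a half turn about z gives the same grasp; the last joint's range is limited). The gripper opens to 88 mm and grips with 3 to 60 N. Pads are 20 mm wide; open, the fingers measure 115 mm over their backs; the gripper's body (75 mm by 178 mm) begins 61 mm behind the grasp point.
Start: joints at [-1.26, 0.423, 1.63, -0, 1.089, -0.019], TCP at [202.426, -591.294, 222.675] pointing down, gripper open.
Joint ranges: [-3, 3], [-0.9, 2.11], [0.09, 2.58], [-1.31, 4.45], [0.11, 2.69], [-2.54, 2.54]. Speed limits (rad/s): [2.39, 2.39, 3.01, 3.14, 3.14, 3.14].

INTERFACE

Orientations are given as a rotation vector (axis times angle).
In Python, from workcell import get_obs, optics, close_job, spotter, ctrl gives the robot as it stands. The module is installed in compiled form; this text tells all that it offers.
- The arm moves only by the tool move_arm, never from a script. Its argument "rows" is a list of rows, each a list of 5 numbers: the shift along the tool's x, y, z in cm, then the turn about the tool's z in degrees, then the opening in per cent of the stroke, from 0 (shut) to 100 (fully open). A call has 1 to 10 rows; each row shifts and turns the commanded pose from where the row before left it, along the tool's axes as they then stand; what a row does not reach is not made up. A row lasts 1/8 s, in which the tool goes at most 62.5 mm and 10.7 degrees, less where a joint would pass 70% of its speed; a pose out of reach is approached as far as the arm can. A call with a gripper value outside its range is refused whole. The fingers move at their own pace and stop on an object; the grip force is fixed at half the most. Time passes only in rows, so rows that do not move let the fingers close. It gives the time, the measured TCP pose, the force, the opening and the grip force at its end, in the units of the state.
- get_obs(): the state, without advancing time (a new reading comes with each control period).
- optics.get_image(name): name is "scene" or "top"; returns the picture (480x640x3 uint8, blue, green, red); there is no depth.
- optics.calibration(name): a dict with "camera_matrix" (3x3 intrinsics, pixels), "distortion" ([k1, k2, p1, p2, k3] as OpenCV has them; the pictures are not rectified), "xyz" and "orientation" of the camera in the world. Camera axes: x right, y down, z forward; pixel columns grow to the right and rows downward; lengths in mm; the calibration is good to about 2 mm. A picture is of the moment at which its call begins. calibration takes no time and is no camera call.
- close_job(): hands the job in; it is judged then, once.
Trained networks look in the newest picture that a camera, given by its name, has taken for a name from the list of things; names that differ only in an ending like _2 or _b are one class to them, and where a whole thing is asked for, a point or a joint stands for the part that bears it (a point fixed in the world has none). Each returns a list of dicts, best first, with "conf" (0 to 1); they miss things now and then, are a little off and sometimes report something else, mostly with a low value. They report only what shows in the picture. A call takes as long as a camera call.
- spotter.find_in(camera, label): "point" ([column, row] in pixels, amid what is visible of it).
- spotter.regions_of(camera, label): "region" (480x640 bool, what is visible of it) and "point" ([column, row] in pixels, amid what is visible of it).
The state is a dict: "t": time; "qpos": joint angles; "qvel": joint speeds; "joint_torque": joint torques, N m; "ee_pos": TCP position; "orientation": TCP orientation; "ft_force": force on the tool from outside, world axes, zero at the start; "moment": the same for the moment, N m; "width": finger opening in mm; "grasp_force": force on a finger pad.
Only numpy, scipy, OpenCV 4.12 (cv2) and the standard library are available. Lean on these libraries where they do the work, as an engineer would, in place of code of your own. Each camera call takes 0.05 s, during which the arm holds its last target. There are 200 camera calls.

## Working session

There is one attempt and no reset: what is moved stays moved. The work goes in short steps, Python scripts to look and compute and a tool call to move; the robot and the scene stay as the last step left them, time stands still between calls to the robot, and variables do not carry over. Pictures are saved under pics/ and viewed, at most 10 in all, crops included, and the job is handed in when it is done.

Besides the shell and the picture viewer there is one more tool, called in YAML: its name, and indented under it one key for each argument. move_arm: Moves the arm, as the interface text tells. Its arguments: {"type":"object","properties":{"rows":{"type":"array","items":{"type":"array","items":{"type":"number"}}}},"required":["rows"]}

```bash
mkdir -p pics; cat > h.py <<'E'
import numpy as np, cv2
from workcell import get_obs, optics, close_job, spotter, ctrl
from scipy.spatial.transform import Rotation as R
def cal(n):
    c=optics.calibration(n); o=np.array(c["orientation"],float)
    Rm=R.from_rotvec(o).as_matrix() if o.size==3 else o
    return np.array(c["camera_matrix"]),np.array(c["distortion"]),np.array(c["xyz"],float),Rm
def pix2z(n,px,z):
    K,d,t,Rm=cal(n); u=cv2.undistortPoints(np.array(px,float).reshape(-1,1,2),K,d).reshape(-1,2)
    v=np.c_[u,np.ones(len(u))]@Rm.T
    return t+v*((np.asarray(z)-t[2])/v[:,2])[:,None]
def proj(n,P):
    K,d,t,Rm=cal(n); P=np.array(P,float).reshape(-1,3)
    return cv2.projectPoints((P-t)@Rm,np.zeros(3),np.zeros(3),K,d)[0].reshape(-1,2)
E
python3 - <<'E'
from h import *
for n in("scene","top"):
    cv2.imwrite(f"pics/{n}0.png",optics.get_image(n)); print(n,[np.round(a,3).tolist() for a in cal(n)])
    for l in("reader","slide","pin_tool","stand_mouth","tray_in","reagent","tube_rack","beaker"):
        try: print(l,[(round(r["conf"],2),np.round(r["point"]).tolist()) for r in spotter.find_in(n,l)][:2])
        except Exception as e: print(l,e)
print(get_obs())
E
```

```text
scene [[[535.169, 0.0, 308.485], [0.0, 535.169, 236.609], [0.0, 0.0, 1.0]], [-0.041, 0.0, 0.0, 0.0, 0.0], [1335.086, 134.426, 838.326], [[-0.076, 0.725, -0.685], [0.997, 0.051, -0.057], [-0.006, -0.687, -0.726]]]
reader [(0.74, [87.0, 220.0])]
slide [(0.89, [183.0, 220.0])]
pin_tool [(0.68, [467.0, 200.0])]
stand_mouth [(0.97, [459.0, 222.0])]
tray_in [(0.93, [354.0, 224.0])]
reagent [(0.66, [207.0, 285.0]), (0.27, [468.0, 203.0])]
tube_rack [(0.79, [329.0, 308.0]), (0.73, [478.0, 256.0])]
beaker [(0.71, [479.0, 255.0]), (0.61, [331.0, 307.0])]
top [[[554.617, 0.0, 326.356], [0.0, 554.617, 239.103], [0.0, 0.0, 1.0]], [-0.103, 0.0, 0.0, 0.0, 0.0], [428.895, 68.619, 1143.373], [[-0.027, -0.984, 0.178], [-1.0, 0.028, 0.005], [-0.01, -0.178, -0.984]]]
reader [(0.75, [559.0, 266.0])]
slide [(0.91, [480.0, 270.0])]
pin_tool [(0.89, [158.0, 302.0]), (0.3, [498.0, 269.0])]
stand_mouth [(0.19, [560.0, 268.0])]
tray_in [(0.58, [284.0, 299.0])]
reagent [(0.71, [412.0, 188.0])]
tube_rack [(0.91, [296.0, 183.0])]
beaker [(0.71, [159.0, 246.0])]
{'t': 0.9, 'qpos': array([-1.25999879e+00,  4.23058619e-01,  1.62989194e+00, -8.37680167e-06,
        1.08858945e+00, -1.90041958e-02]), 'qvel': array([-0.00100648, -0.00103237,  0.00091223, -0.00134399, -0.00162571,
       -0.00094268]), 'joint_torque': array([-2.48326280e-03, -5.44570506e+01, -2.74052685e+01,  6.43884251e-02,
        1.66387414e-02, -1.68001412e-05]), 'ee_pos': array([ 202.42798987, -591.30567468,  222.70409208]), 'orientation': array([3.09892235e+00, 5.15704005e-01, 4.87371090e-07]), 'ft_force': array([-0.3420767 , -0.51825565, -0.2590384 ]), 'moment': array([-0.04699663, -0.01231863,  0.02537846]), 'grasp_force': 0.0, 'width': 87.68660209972677}
```

View pics/top0.png

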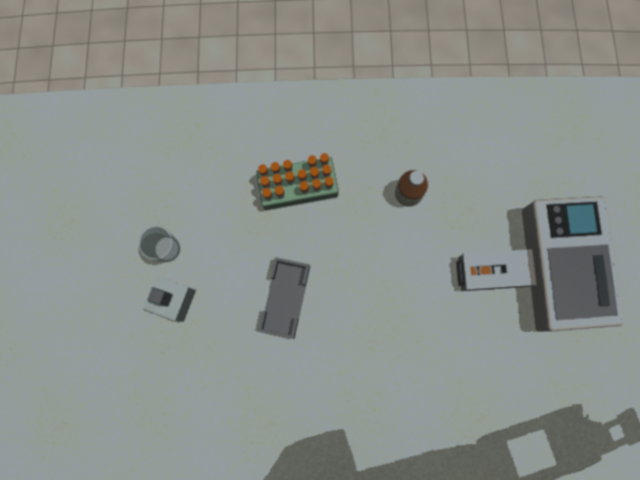

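View pics/scene0.png

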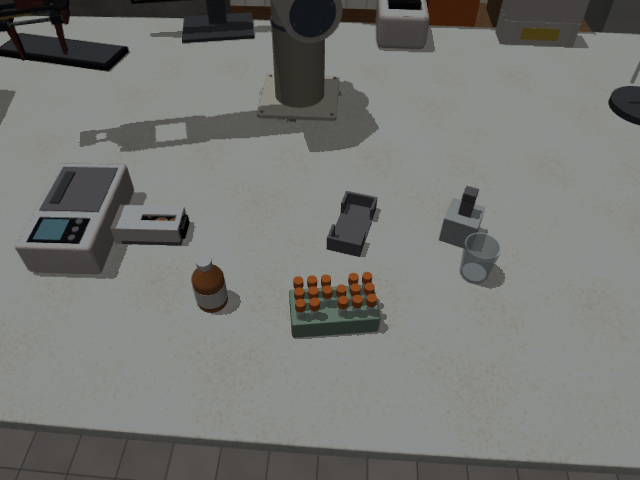

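The top picture shows the reader at (575,265) with its dock at (495,270), the stand with tool at (165,298), the tray at (284,298), the bottle at (412,188), the rack at (297,183) and the beaker at (158,246). The scene picture agrees.

```bash
python3 - <<'E'
from h import *
o={}
for n in("scene","top"):
    im=optics.get_image(n); o[n]=im
    for l in("reader","slide","pin_tool","stand_mouth","tray_in"):
        try:
            for r in spotter.regions_of(n,l)[:1]:
                m=r["region"]; o[n+"_"+l]=m; ys,xs=np.nonzero(m); print(n,l,round(r["conf"],2),m.sum(),xs.min(),xs.max(),ys.min(),ys.max())
        except Exception as e: print(n,l,e)
np.savez("m.npz",**o)
c=lambda n,x,y,w,h,s: cv2.resize(o[n][y:y+h,x:x+w],None,fx=s,fy=s,interpolation=cv2.INTER_CUBIC)
W=np.zeros((600,800,3),np.uint8)
def put(a,x,y): W[y:y+a.shape[0],x:x+a.shape[1]]=a
put(c("top",450,240,80,60,5),0,0); put(c("top",135,270,80,60,5),400,0)
put(c("top",245,250,80,100,3),0,300); put(c("scene",105,195,90,60,3),245,300); put(c("scene",430,180,80,75,3),520,300)
cv2.imwrite("pics/c1.png",W)
E
```

```text
scene reader 0.72 12101 16 185 162 273
scene slide 0.75 282 142 188 214 237
scene pin_tool 0.74 390 458 477 186 216
scene stand_mouth 0.87 1250 439 484 198 247
scene tray_in 0.96 2147 327 376 191 256
top slide 0.92 552 456 506 260 285
top pin_tool 0.61 310 148 171 288 305
top stand_mouth 0.64 1240 143 194 275 320
top tray_in 0.93 2710 258 309 258 337
```

View pics/c1.png

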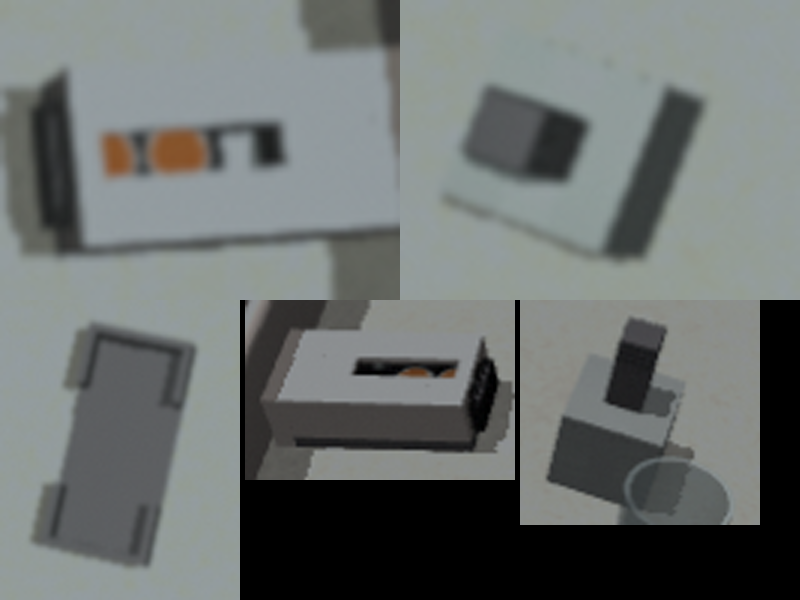

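```bash
cat > fit.py <<'E'
from h import *
from scipy.optimize import least_squares
def fit(obs,x0):
    def w(p,m): 
        c,s=np.cos(p[2]),np.sin(p[2]); return [p[0]+c*m[0]-s*m[1],p[1]+s*m[0]+c*m[1],m[2]]
    def f(p): return np.concatenate([proj(n,[w(p,m) for m,_ in L])-[u for _,u in L] for n,L in obs.items()]).ravel()
    for k in [list(obs)]+[[n] for n in obs]:
        ff=lambda p:np.concatenate([(proj(n,[w(p,m) for m,_ in obs[n]])-[u for _,u in obs[n]]).ravel() for n in k])
        r=least_squares(ff,x0,loss="soft_l1",x_scale=[10,10,.1]); print(k,np.round(r.x[:2],1),round(np.degrees(r.x[2]),2),"res",np.round(r.fun,1).tolist())
def C(p,ox,oy,s,cx,cy): return [(p[0]-cx)/s+ox,(p[1]-cy)/s+oy]
E
python3 - <<'E'
from fit import *
T=lambda x,y:C((x,y),450,240,5,0,0); S=lambda x,y:C((x,y),105,195,3,245,300)
print("reader");fit({"top":[((9,46,47),T(101,133)),((-9,46,47),T(104,176)),((9,-28,47),T(280,123)),((-9,-28,47),T(285,164)),((36,57,47),T(68,70)),((-36,57,47),T(83,247))],
"scene":[((-9,-28,47),S(357,359)),((9,-28,47),S(352,376)),((-9,46,47),S(459,360)),((9,46,47),S(456,377)),((-36,57,47),S(484,338)),((36,57,47),S(466,404))]},[400,-300,0])
T=lambda x,y:C((x,y),135,270,5,400,0); S=lambda x,y:C((x,y),430,180,3,520,300)
print("stand");fit({"top":[((35,-35,66),T(668,86)),((-35,-35,66),T(605,252)),((-35,35,66),T(442,200)),((35,-35,0),T(705,97)),((-35,-35,0),T(640,260))],
"scene":[((-35,-35,66),S(593,354)),((-35,35,66),S(685,380)),((35,35,66),S(663,445)),((35,-35,66),S(560,414)),((35,-35,0),S(548,482))]},[400,350,-.3])
print("handle");fit({"top":[((13,13,126),T(487,85)),((13,-13,126),T(545,108)),((-13,-13,126),T(528,180)),((-13,13,126),T(463,155)),((13,-13,66),T(588,120)),((-13,-13,66),T(568,180))],
"scene":[((-13,-13,126),S(630,319)),((-13,13,126),S(666,324)),((13,13,126),S(658,347)),((13,-13,126),S(624,341)),((13,-13,66),S(606,402)),((13,13,66),S(644,411))]},[400,350,-.3])
T=lambda x,y:C((x,y),245,250,3,0,300)
im=np.load("m.npz"); 
print("tray");fit({"top":[((-76,-36,36),T(197,345)),((-76,36,36),T(92,322)),((76,-36,36),T(150,567))]} ,[350,100,3])
fit({"top":[((76,-36,36),T(197,345)),((76,36,36),T(92,322)),((-76,-36,36),T(150,567))]} ,[350,100,-.2])
for n in("scene","top"):
  for l in("stand_mouth","tray_in","pin_tool"):
    c=max(cv2.findContours(im[n+"_"+l].astype(np.uint8),0,2)[0],key=len); print(n,l,np.round(cv2.boxPoints(cv2.minAreaRect(c)),1).tolist())
for n,u in("reagent",(412,188)),("beaker",(158,246)),("tube_rack",(296,183)): print(n,pix2z("top",u,[50]))
E
```

```text
reader
['top', 'scene'] [ 555.9 -257.2] 2.35 res [-0.3, -0.0, 0.0, 0.3, 0.0, -0.7, 0.1, 0.0, -0.6, -0.4, 0.3, -0.0, 0.3, -0.6, -0.1, -0.3, 0.5, -0.2, -0.2, 0.1, -0.2, -1.5, -1.0, 0.4]
['top'] [ 555.4 -257.4] 1.74 res [-0.2, -0.0, 0.1, 0.3, 0.2, -0.3, 0.2, 0.4, -0.4, -0.4, 0.1, -0.0]
['scene'] [ 557.  -256.7] 3.39 res [0.3, -0.0, -0.0, 0.3, 0.6, -0.1, 0.0, 0.2, -0.3, -1.5, -0.5, 0.5]
stand
['top', 'scene'] [515.1 393. ] -20.27 res [-0.4, -0.2, -0.4, 0.5, -0.5, -1.0, 0.3, 0.5, 1.4, -0.1, -1.8, -0.6, 0.2, 0.1, 0.4, 0.1, 0.8, 0.4, -0.7, -0.3]
['top'] [514.7 393. ] -19.51 res [-0.5, -0.4, -0.1, 0.5, -0.4, -0.5, 0.1, 0.4, 1.7, -0.0]
['scene'] [515.3 393.4] -21.21 res [-1.3, -0.6, 0.6, 0.4, 0.2, 0.3, 0.8, 0.2, -0.7, -0.5]
handle
['top', 'scene'] [514.  394.1] -16.67 res [-1.3, 0.6, 0.1, -0.3, -0.7, -1.1, -0.8, 0.1, 0.5, -0.0, 0.6, 0.8, -0.5, -1.3, 0.4, 0.0, 1.1, 0.5, -0.7, -0.6, -0.6, 0.7, -0.7, 0.8]
['top'] [514.1 393.5] -18.11 res [-0.8, 0.4, 0.5, -0.1, -0.6, -1.1, -0.6, -0.2, 0.9, 0.1, 0.7, 0.8]
['scene'] [513.6 394.6] -14.92 res [-0.5, -1.4, 0.5, -0.2, 1.5, 0.3, -0.3, -0.5, -0.2, 0.7, -
[... 758 characters left out ...]
82422], [469.20001220703125, 217.39999389648438]]
top stand_mouth [[142.0, 308.1000061035156], [155.1999969482422, 273.6000061035156], [196.39999389648438, 289.3999938964844], [183.10000610351562, 323.8999938964844]]
top tray_in [[257.6000061035156, 330.70001220703125], [274.6000061035156, 256.3999938964844], [310.6000061035156, 264.6000061035156], [293.70001220703125, 338.8999938964844]]
top pin_tool [[147.10000610351562, 300.70001220703125], [151.8000030517578, 286.6000061035156], [172.1999969482422, 293.3999938964844], [167.5, 307.5]]
reagent [[ 727.36420971 -102.97885351   50.        ]]
beaker [[621.87009207 415.71491842  50.        ]]
tube_rack [[744.66412644 133.51056728  50.        ]]
```

```bash
cat >> h.py <<'E'
def phi():
    X=R.from_rotvec(get_obs()["orientation"]).as_matrix()[:,0]; return np.degrees(np.arctan2(X[1],X[0]))
def plan(*T,f=None,step=50):
    o=get_obs(); p=np.array(o["ee_pos"]); f=phi() if f is None else f; print("at",np.round(p,1),"phi",round(phi(),2),"t",round(o["t"],2),"F",np.round(o["ft_force"],1),"w",round(o["width"],1),"q",np.round(np.degrees(o["qpos"])).tolist())
    c,s=np.cos(np.radians(f)),np.sin(np.radians(f))
    for t in T:
        d=np.array(t,float)-p; l=np.array([c*d[0]+s*d[1],s*d[0]-c*d[1],-d[2]])/10; n=int(np.ceil(np.linalg.norm(d)/step)); print(t,np.round(l,2).tolist(),"=",n,"x",np.round(l/max(n,1),2).tolist()); p=np.array(t,float)
E
python3 -c "
from h import *
plan((450,-150,222),(515,393,200))"
```

```text
at [ 202.4 -591.3  222.7] phi 18.9 t 1.5 F [-0.5  0.3  0.3] w 87.9 q [-72.0, 24.0, 93.0, -0.0, 62.0, -1.0]
(450, -150, 222) [37.72, -33.73, 0.07] = 11 x [3.43, -3.07, 0.01]
(515, 393, 200) [23.74, -49.27, 2.2] = 11 x [2.16, -4.48, 0.2]
```

move_arm:
  rows:
    - [3.8,-3.4,0,0,100]
    - [3.8,-3.4,0,0,100]
    - [3.8,-3.4,0,0,100]
    - [3.8,-3.4,0,0,100]
    - [3.8,-3.4,0,0,100]
    - [3.8,-3.4,0,0,100]
    - [3.8,-3.4,0,0,100]
    - [3.8,-3.4,0,0,100]
    - [3.8,-3.4,0,0,100]
    - [3.8,-3.4,0,0,100]

```text
t: 2.75
ee_pos: [452.6, -145.1, 223.0]
orientation: [3.099, 0.516, 0.001]
ft_force: [0.3, -0.1, -0.4]
width: 87.6
grasp_force: 0.0
```

move_arm:
  rows:
    - [2.4,-4.9,0.2,0,100]
    - [2.4,-4.9,0.2,0,100]
    - [2.4,-4.9,0.2,0,100]
    - [2.4,-4.9,0.2,0,100]
    - [2.4,-4.9,0.2,0,100]
    - [2.4,-4.9,0.2,0,100]
    - [2.4,-4.9,0.2,0,100]
    - [2.4,-4.9,0.2,0,100]
    - [2.4,-4.9,0.2,0,100]
    - [2.4,-4.9,0.2,0,100]

```text
t: 4.0
ee_pos: [520.2, 396.7, 202.7]
orientation: [3.099, 0.516, 0.0]
ft_force: [-0.1, 0.0, 0.2]
width: 88.5
grasp_force: 0.0
```

move_arm:
  rows:
    - [0,0,0,-10.2,100]
    - [0,0,0,-10.2,100]
    - [0,0,0,-10.2,100]
    - [0,0,0,-10.2,100]
    - [0,0,0,-10.2,100]
    - [0,0,0,-10.2,100]
    - [0,0,0,-10.2,100]
    - [0,0,0,-10.2,100]
    - [0,0,0,-10.2,100]
    - [0,0,0,-10.2,100]

```text
t: 5.25
ee_pos: [520.2, 394.8, 202.7]
orientation: [-1.541, -2.737, 0.0]
ft_force: [0.9, 0.3, 0.6]
width: 88.1
grasp_force: 0.0
```

move_arm:
  rows:
    - [0,0,0,-10.2,100]
    - [0,0,0,-10.2,100]
    - [0,0,0,-10.2,100]
    - [0,0,0,-10.2,100]
    - [0,0,0,0,100]

```text
t: 5.88
ee_pos: [520.2, 394.8, 202.7]
orientation: [-0.502, -3.101, 0.0]
ft_force: [1.1, 0.2, -0.1]
width: 87.8
grasp_force: 0.0
```

```bash
python3 -c "
from h import *
plan((514.5,393.5,150),(514.5,393.5,77))"
```

```text
at [520.2 394.8 202.7] phi 161.6 t 5.88 F [ 1.1  0.2 -0.1] w 87.8 q [36.0, 28.0, 90.0, 0.0, 62.0, -35.0]
(514.5, 393.5, 150) [0.5, -0.3, 5.27] = 2 x [0.25, -0.15, 2.63]
(514.5, 393.5, 77) [0.0, 0.0, 7.3] = 2 x [0.0, 0.0, 3.65]
```

move_arm:
  rows:
    - [0.5,-0.3,2.6,0,100]
    - [0,0,2.6,0,100]
    - [0,0,2.5,0,100]
    - [0,0,2.5,0,100]
    - [0,0,2.3,0,100]
    - [0,0,0,0,100]
    - [0,0,0,0,25]
    - [0,0,0,0,15]
    - [0,0,0,0,10]
    - [0,0,0,0,10]

```text
t: 7.12
ee_pos: [514.7, 393.6, 78.2]
orientation: [0.5, 3.101, 0.001]
ft_force: [-0.6, 0.1, -0.5]
width: 51.4
grasp_force: 0.0
```

move_arm:
  rows:
    - [0,0,0,0,10]
    - [0,0,0,0,10]
    - [0,0,0,0,10]

```text
t: 7.5
ee_pos: [514.5, 393.4, 77.6]
orientation: [-0.5, -3.102, 0.0]
ft_force: [-0.2, 0.4, 1.3]
width: 25.9
grasp_force: 29.9
```

move_arm:
  rows:
    - [0,0,-2,0,10]
    - [0,0,-2,0,10]
    - [0,0,-2,0,10]
    - [0,0,-2,0,10]
    - [0,0,-2,0,10]
    - [0,0,0,0,10]

```text
t: 8.25
ee_pos: [515.5, 394.2, 180.1]
orientation: [0.499, 3.099, 0.004]
ft_force: [-0.0, 0.1, -2.0]
width: 25.9
grasp_force: 29.9
```

```bash
python3 -c "
from h import *
plan((556.4,-273.2,175))"
```

```text
at [515.5 394.2 180.1] phi 161.7 t 8.25 F [-0.   0.1 -2. ] w 25.9 q [36.0, 29.0, 92.0, -0.0, 59.0, -35.0]
(556.4, -273.2, 175) [-24.84, -62.08, 0.51] = 14 x [-1.77, -4.43, 0.04]
```

move_arm:
  rows:
    - [-1.8,-4.4,0,0,10]
    - [-1.8,-4.4,0,0,10]
    - [-1.8,-4.4,0,0,10]
    - [-1.8,-4.4,0,0,10]
    - [-1.8,-4.4,0,0,10]
    - [-1.8,-4.4,0,0,10]
    - [-1.8,-4.4,0,0,10]

```text
t: 9.12
ee_pos: [536.9, 59.9, 177.1]
orientation: [-0.499, -3.101, 0.0]
ft_force: [0.3, 0.0, -0.9]
width: 26.3
grasp_force: 29.9
```

move_arm:
  rows:
    - [-1.8,-4.4,0,0,10]
    - [-1.8,-4.4,0,0,10]
    - [-1.8,-4.4,0,0,10]
    - [-1.8,-4.4,0,0,10]
    - [-1.8,-4.4,0,0,10]
    - [-1.8,-4.4,0,0,10]
    - [-1.6,-4.4,0,0,10]
    - [0,0,0,0,10]

```text
t: 10.12
ee_pos: [557.9, -272.6, 176.8]
orientation: [-0.505, -3.1, 0.0]
ft_force: [-0.2, 0.3, -1.5]
width: 25.9
grasp_force: 29.9
```

```bash
python3 -c "
from h import *
plan((556.4,-273.2,150))"
```

```text
at [ 557.9 -272.6  176.8] phi 161.49 t 10.12 F [-0.2  0.3 -1.5] w 25.9 q [-27.0, 27.0, 96.0, -0.0, 57.0, -99.0]
(556.4, -273.2, 150) [0.13, -0.1, 2.68] = 1 x [0.13, -0.1, 2.68]
```

move_arm:
  rows:
    - [0.1,-0.1,2.0,0,10]
    - [0,0,1.2,0,10]
    - [0,0,0,0,10]

```text
t: 10.5
ee_pos: [556.3, -269.3, 144.3]
orientation: [-0.498, -3.099, -0.002]
ft_force: [-0.0, 0.8, -0.9]
width: 26.0
grasp_force: 29.9
```

```bash
python3 - <<'E'
from h import *
plan((556.4,-273.2,120)); W=np.zeros((600,800,3),np.uint8)
p=get_obs()["ee_pos"]
for i,n in enumerate(("scene","top")):
    im=optics.get_image(n)
    x,y=(105,160) if n=="scene" else (440,225)
    W[:,400*i:400*i+400]=cv2.resize(im[y:y+120,x:x+80],None,fx=5,fy=5,interpolation=cv2.INTER_CUBIC)
    pr=lambda P:np.round((proj(n,P)-[x,y])*5+[400*i,0]).tolist()
    print(n,"tip exp",pr([p[0],p[1],p[2]-73.5]),"slot pt",pr([556.4,-273.2,47]), "slot corners",pr([[546.9,-285.6,47],[564.9,-284.8,47],[543.,-211.6,47],[561.,-210.9,47]]))
cv2.imwrite("pics/c2.png",W)
E
```

```text
at [ 556.3 -269.3  144.3] phi 161.74 t 10.5 F [-0.   0.8 -0.9] w 26.0 q [-27.0, 29.0, 97.0, 0.0, 54.0, -99.0]
(556.4, -273.2, 120) [-0.13, -0.37, 2.43] = 1 x [-0.13, -0.37, 2.43]
scene tip exp [[207.0, 245.0]] slot pt [[211.0, 286.0]] slot corners [[189.0, 269.0], [179.0, 298.0], [361.0, 271.0], [352.0, 300.0]]
top tip exp [[712.0, 212.0]] slot pt [[704.0, 219.0]] slot corners [[736.0, 242.0], [730.0, 197.0], [555.0, 257.0], [550.0, 213.0]]
```

View pics/c2.png

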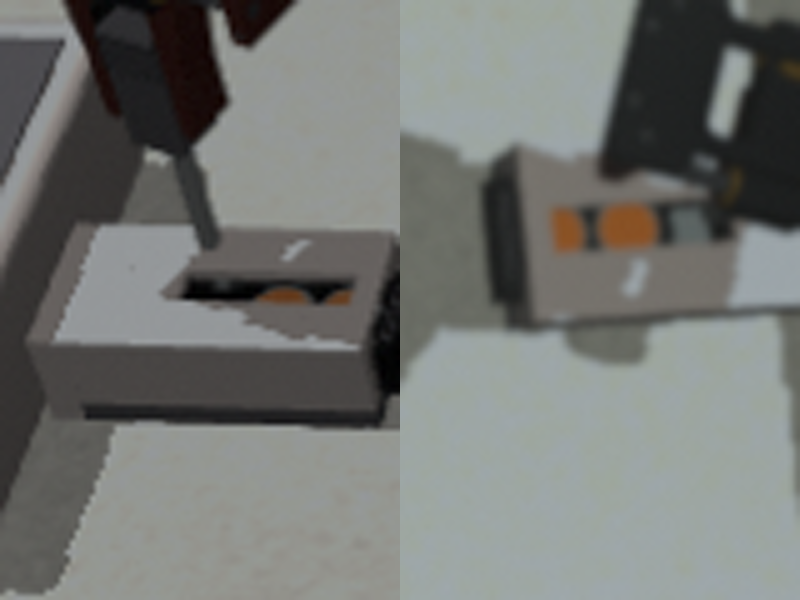

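move_arm:
  rows:
    - [-0.1,-0.3,1.0,0,10]
    - [0,0,0.8,0,10]
    - [0,0,0,0,10]
    - [0,0,0,0,10]

```text
t: 11.1
ee_pos: [557.2, -273.7, 127.7]
orientation: [-0.5, -3.102, -0.0]
ft_force: [1.0, 0.0, 0.0]
width: 25.6
grasp_force: 29.9
```

```bash
python3 - <<'E'
from h import *
plan((557,-273.2,110))
W=np.zeros((480,800,3),np.uint8); p=get_obs()["ee_pos"]
for i,n in enumerate(("scene","top")):
    im=optics.get_image(n); x,y=(120,190) if n=="scene" else (455,245)
    W[:,400*i:400*i+400]=cv2.resize(im[y:y+60,x:x+50],None,fx=8,fy=8,interpolation=cv2.INTER_CUBIC)
    pr=lambda P:np.round((proj(n,P)-[x,y])*8+[400*i,0]).tolist()
    print(n,"tip exp",pr([p[0],p[1],p[2]-73.5]),"button",pr([556.4,-273.2,26]),"slotpt",pr([556.4,-273.2,47]))
cv2.imwrite("pics/c3.png",W)
E
```

```text
at [ 557.2 -273.7  127.7] phi 161.69 t 11.1 F [1. 0. 0.] w 25.6 q [-27.0, 31.0, 97.0, 0.0, 52.0, -99.0]
(557, -273.2, 110) [0.03, 0.04, 1.77] = 1 x [0.03, 0.04, 1.77]
scene tip exp [[209.0, 200.0]] button [[235.0, 273.0]] slotpt [[218.0, 217.0]]
top tip exp [[776.0, 184.0]] button [[741.0, 201.0]] slotpt [[766.0, 191.0]]
```

View pics/c3.png

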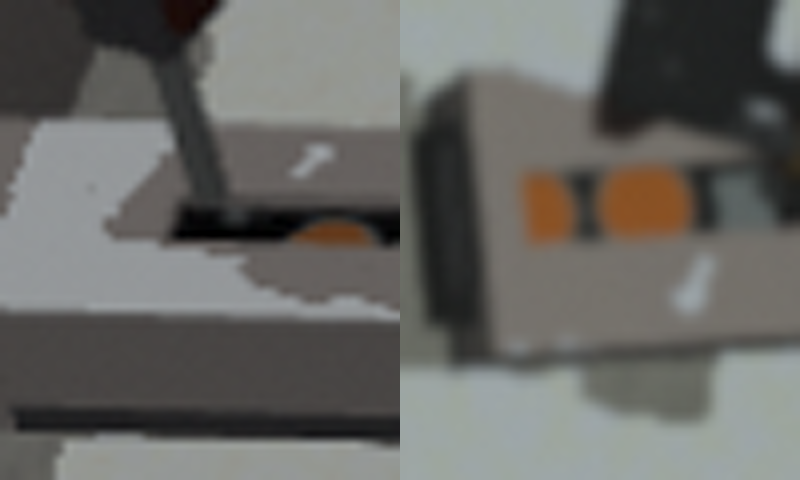

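move_arm:
  rows:
    - [0,0.1,0.8,0,10]
    - [0,0,0.8,0,10]
    - [0,0,0.8,0,10]
    - [0,0,0,0,10]
    - [0,0,0,0,10]

```text
t: 11.82
ee_pos: [557.5, -272.7, 103.6]
orientation: [-0.5, -3.101, -0.0]
ft_force: [0.5, 0.7, -2.2]
width: 26.1
grasp_force: 29.9
```

```bash
python3 - <<'E'
from h import *
plan((557,-274,92.5))
E
```

```text
at [ 557.5 -272.7  103.6] phi 161.7 t 11.82 F [ 0.5  0.7 -2.2] w 26.1 q [-27.0, 32.0, 98.0, 0.0, 49.0, -99.0]
(557, -274, 92.5) [0.01, -0.14, 1.11] = 1 x [0.01, -0.14, 1.11]
```

move_arm:
  rows:
    - [0,-0.1,0.4,0,10]
    - [0,0,0.3,0,10]
    - [0,0,0,0,10]
    - [0,0,0,0,10]
    - [0,0,0,0,10]

```text
t: 12.45
ee_pos: [557.5, -273.9, 97.0]
orientation: [0.499, 3.101, -0.001]
ft_force: [0.4, -0.6, 3.0]
width: 26.1
grasp_force: 29.9
```

move_arm:
  rows:
    - [0,0,0.2,0,10]
    - [0,0,0,0,10]
    - [0,0,0,0,10]

```text
t: 12.82
ee_pos: [557.5, -273.9, 94.9]
orientation: [0.499, 3.101, -0.0]
ft_force: [1.2, -2.2, 4.7]
width: 26.1
grasp_force: 29.9
```

move_arm:
  rows:
    - [0,0,0.1,0,10]
    - [0,0,0,0,10]
    - [0,0,0,0,10]

```text
t: 13.2
ee_pos: [557.5, -273.9, 93.9]
orientation: [0.5, 3.101, -0.0]
ft_force: [1.4, -1.8, 3.6]
width: 25.7
grasp_force: 29.9
```

move_arm:
  rows:
    - [0,0,0.1,0,10]
    - [0,0,0,0,10]
    - [0,0,0,0,10]

```text
t: 13.58
ee_pos: [557.4, -273.8, 92.8]
orientation: [0.5, 3.101, -0.0]
ft_force: [1.6, -2.7, 6.3]
width: 26.1
grasp_force: 29.9
```

```bash
python3 - <<'E'
from h import *
F=[]
for i in range(8): optics.get_image("scene"); F.append(get_obs()["ft_force"])
print(np.mean(F,0),np.std(F,0))
c,s=np.cos(np.radians(2.3)),np.sin(np.radians(2.3)); p=get_obs()["ee_pos"]
plan((p[0]-s*20,p[1]+c*20,p[2]))
E
```

```text
[ 1.64329577 -2.13228072  5.41225607] [0.34994834 0.72723601 0.34596538]
at [ 557.4 -273.8   92.8] phi 161.7 t 13.97 F [ 1.4 -1.1  4.9] w 26.1 q [-27.0, 33.0, 98.0, -0.0, 48.0, -99.0]
(np.float64(556.6318809881462), np.float64(-253.83520594865098), np.float64(92.84759925788948)) [0.7, 1.87, -0.0] = 1 x [0.7, 1.87, -0.0]
```

move_arm:
  rows:
    - [0.1,0.28,0,0,10]
    - [0.1,0.28,0,0,10]
    - [0.1,0.28,0,0,10]
    - [0.1,0.28,0,0,10]
    - [0.1,0.28,0,0,10]
    - [0.1,0.28,0,0,10]
    - [0,0,0,0,10]

```text
t: 14.85
ee_pos: [556.5, -256.0, 92.7]
orientation: [-0.499, -3.101, 0.001]
ft_force: [0.2, -2.6, 5.6]
width: 26.1
grasp_force: 29.9
```

```bash
python3 - <<'E'
from h import *
plan((557,-274,92.5))
W=np.zeros((480,800,3),np.uint8)
for i,n in enumerate(("scene","top")):
    im=optics.get_image(n); x,y=(130,190) if n=="scene" else (445,245)
    W[:,400*i:400*i+400]=cv2.resize(im[y:y+60,x:x+50],None,fx=8,fy=8,interpolation=cv2.INTER_CUBIC)
cv2.imwrite("pics/c4.png",W)
E
```

```text
at [ 556.5 -256.    92.7] phi 161.72 t 14.85 F [ 0.2 -2.6  5.6] w 26.1 q [-26.0, 33.0, 99.0, -0.0, 48.0, -97.0]
(557, -274, 92.5) [-0.62, -1.7, 0.02] = 1 x [-0.62, -1.7, 0.02]
```

View pics/c4.png

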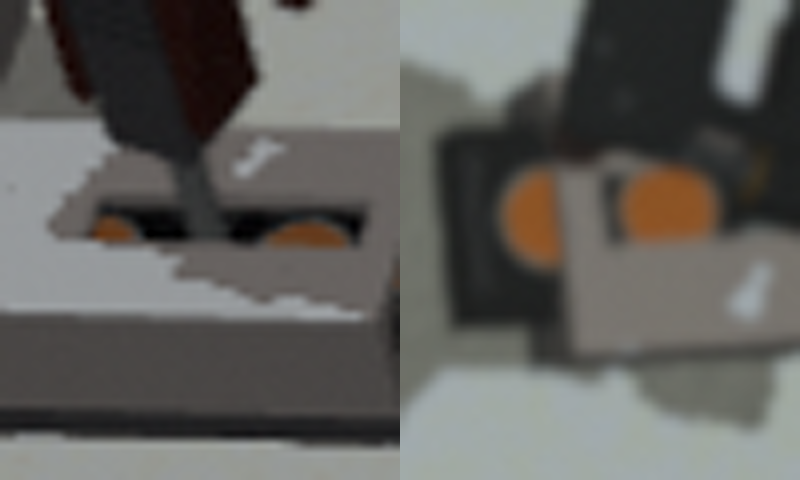

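Slide is following the pin: in the right crop its end shows about 17 mm further out, with the pin in the slot at (205,220) in the left crop.

move_arm:
  rows:
    - [0.1,0.28,0,0,10]
    - [0.1,0.28,0,0,10]
    - [0.1,0.28,0,0,10]
    - [0.1,0.28,0,0,10]
    - [0.1,0.28,0,0,10]
    - [0.1,0.28,0,0,10]
    - [0.1,0.28,0,0,10]
    - [0.1,0.28,0,0,10]
    - [0.1,0.28,0,0,10]
    - [0.1,0.28,0,0,10]

```text
t: 16.2
ee_pos: [555.8, -226.5, 92.7]
orientation: [-0.499, -3.101, 0.001]
ft_force: [-0.0, -4.6, 4.8]
width: 26.1
grasp_force: 29.9
```

move_arm:
  rows:
    - [0.1,0.28,0,0,10]
    - [0.07,0.18,0,0,10]
    - [0,0,0,0,10]

```text
t: 16.58
ee_pos: [555.6, -221.4, 92.7]
orientation: [-0.499, -3.101, 0.001]
ft_force: [0.3, -3.7, 5.5]
width: 26.1
grasp_force: 29.9
```

move_arm:
  rows:
    - [0.07,0.18,0,0,10]
    - [0,0,0,0,10]
    - [0,0,0,0,10]

```text
t: 16.95
ee_pos: [555.5, -219.6, 92.7]
orientation: [-0.499, -3.101, 0.001]
ft_force: [-0.1, -4.4, 6.3]
width: 26.0
grasp_force: 29.9
```

move_arm:
  rows:
    - [0.04,0.09,0,0,10]
    - [0,0,0,0,10]
    - [0,0,0,0,10]

```text
t: 17.32
ee_pos: [555.4, -218.7, 92.7]
orientation: [-0.499, -3.101, 0.001]
ft_force: [0.6, -4.3, 5.2]
width: 25.9
grasp_force: 29.9
```

move_arm:
  rows:
    - [0.05,0.14,0,0,10]
    - [0,0,0,0,10]

```text
t: 17.58
ee_pos: [555.4, -217.4, 92.7]
orientation: [-0.499, -3.102, 0.002]
ft_force: [-0.3, -4.7, 5.0]
width: 25.7
grasp_force: 29.9
```

move_arm:
  rows:
    - [0.04,0.1,0,0,10]
    - [0,0,0,0,10]

```text
t: 17.82
ee_pos: [555.4, -217.2, 92.8]
orientation: [0.498, 3.101, -0.004]
ft_force: [-0.3, -9.5, 3.7]
width: 25.8
grasp_force: 29.9
```

move_arm:
  rows:
    - [0.04,0.1,0,0,10]
    - [0,0,0,0,10]

```text
t: 18.08
ee_pos: [555.4, -216.8, 92.8]
orientation: [0.498, 3.101, -0.005]
ft_force: [-0.3, -11.7, 2.9]
width: 26.0
grasp_force: 30.0
```

move_arm:
  rows:
    - [-0.1,-0.3,0,0,10]
    - [0,0,-1.5,0,10]
    - [0,0,-2,0,10]
    - [0,0,-2.5,0,10]
    - [0,0,-2.5,0,10]
    - [0,0,0,0,10]

```text
t: 18.82
ee_pos: [555.7, -217.6, 179.2]
orientation: [0.499, 3.1, -0.0]
ft_force: [-0.2, -0.5, -1.6]
width: 25.6
grasp_force: 30.0
```

```bash
python3 - <<'E'
from h import *
plan((514.5,393.4,170),(514.5,393.4,148))
im=optics.get_image("top"); 
for r in spotter.regions_of("top","slide")[:2]:
    ys,xs=np.nonzero(r["region"]); print(r["conf"],xs.min(),xs.max(),ys.min(),ys.max())
s,c=np.sin(np.radians(2.3)),np.cos(np.radians(2.3)); 
print("expected end at 53:",proj("top",[[555.8-s*118,-257.2+c*118,34]]))
print("roof edge",proj("top",[[555.8-s*57,-257.2+c*57,47]]))
E
```

```text
at [ 555.7 -217.6  179.2] phi 161.71 t 18.82 F [-0.2 -0.5 -1.6] w 25.6 q [-23.0, 25.0, 99.0, 0.0, 56.0, -94.0]
(514.5, 393.4, 170) [23.09, 56.72, 0.92] = 13 x [1.78, 4.36, 0.07]
(514.5, 393.4, 148) [0.0, 0.0, 2.2] = 1 x [0.0, 0.0, 2.2]
0.63 430 496 259 286
expected end at 53: [[433.55827725 274.33379966]]
roof edge [[464.93212493 271.43304104]]
```

move_arm:
  rows:
    - [1.8,4.4,0,0,10]
    - [1.8,4.4,0,0,10]
    - [1.8,4.4,0,0,10]
    - [1.8,4.4,0,0,10]
    - [1.8,4.4,0,0,10]
    - [1.8,4.4,0,0,10]
    - [1.8,4.4,0,0,10]
    - [1.8,4.4,0,0,10]

```text
t: 19.92
ee_pos: [527.8, 162.9, 176.1]
orientation: [-0.499, -3.099, 0.002]
ft_force: [0.1, 1.2, -2.1]
width: 26.1
grasp_force: 30.0
```

move_arm:
  rows:
    - [1.8,4.4,0,0,10]
    - [1.8,4.4,0,0,10]
    - [1.8,4.4,0,0,10]
    - [1.8,4.4,0,0,10]
    - [1.5,3.9,0,0,10]
    - [0,0,0.5,0,10]
    - [0,0,0,0,10]
    - [0,0,0,0,10]

```text
t: 20.92
ee_pos: [514.0, 391.6, 171.9]
orientation: [-0.501, -3.1, 0.002]
ft_force: [0.3, 0.2, -1.6]
width: 25.9
grasp_force: 30.0
```

```bash
python3 - <<'E'
from h import *
plan((514.5,393.4,145))
E
```

```text
at [514.  391.6 171.9] phi 161.63 t 20.93 F [ 0.3  0.2 -1.6] w 25.9 q [36.0, 29.0, 93.0, -0.0, 58.0, -35.0]
(514.5, 393.4, 145) [0.01, 0.18, 2.69] = 1 x [0.01, 0.18, 2.69]
```

move_arm:
  rows:
    - [0,0.2,1.5,0,10]
    - [0,0,0.9,0,10]
    - [0,0,0,0,10]
    - [0,0,0,0,10]

```text
t: 21.42
ee_pos: [515.0, 394.9, 148.7]
orientation: [-0.5, -3.102, 0.0]
ft_force: [0.4, 0.2, -1.8]
width: 25.6
grasp_force: 30.0
```

```bash
python3 - <<'E'
from h import *
plan((514.5,393.4,77.6))
W=np.zeros((480,800,3),np.uint8); p=get_obs()["ee_pos"]
for i,n in enumerate(("scene","top")):
    im=optics.get_image(n); x,y=(435,175) if n=="scene" else (140,265)
    W[:,400*i:400*i+400]=cv2.resize(im[y:y+60,x:x+50],None,fx=8,fy=8,interpolation=cv2.INTER_CUBIC)
    pr=lambda P:np.round((proj(n,P)-[x,y])*8+[400*i,0]).tolist()
    print(n,"tip exp",pr([p[0],p[1],p[2]-73.5]),"mouth",pr([514.8,393.3,66]))
cv2.imwrite("pics/c5.png",W)
E
```

```text
at [515.  394.9 148.7] phi 161.69 t 21.43 F [ 0.4  0.2 -1.8] w 25.6 q [36.0, 31.0, 93.0, -0.0, 56.0, -35.0]
(514.5, 393.4, 77.6) [0.0, -0.16, 7.11] = 2 x [0.0, -0.08, 3.55]
scene tip exp [[254.0, 275.0]] mouth [[240.0, 299.0]]
top tip exp [[586.0, 262.0]] mouth [[603.0, 265.0]]
```

View pics/c5.png

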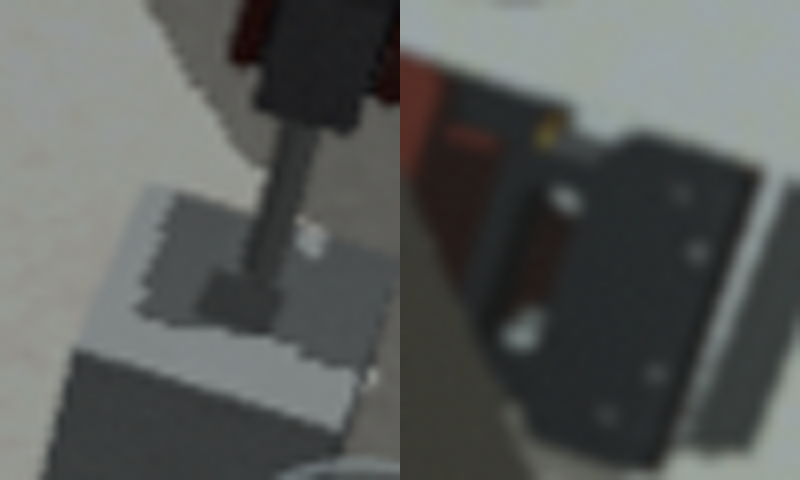

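move_arm:
  rows:
    - [0,-0.2,0.5,0,10]
    - [0,0,1,0,10]
    - [0,0,1.2,0,10]
    - [0,0,1.2,0,10]
    - [0,0,0,0,10]

```text
t: 22.15
ee_pos: [513.4, 392.5, 108.0]
orientation: [-0.499, -3.1, 0.003]
ft_force: [0.3, 0.3, -1.3]
width: 25.7
grasp_force: 30.0
```

move_arm:
  rows:
    - [0,0,1,0,10]
    - [0,0,1,0,10]
    - [0,0,0.7,0,10]
    - [0,0,0.3,0,10]
    - [0,0,0,0,10]
    - [0,0,0,0,10]

```text
t: 22.9
ee_pos: [514.5, 393.2, 80.0]
orientation: [0.5, 3.101, 0.001]
ft_force: [0.7, -0.6, -1.4]
width: 26.0
grasp_force: 30.0
```

move_arm:
  rows:
    - [0,0,0.2,0,10]
    - [0,0,0,0,10]
    - [0,0,0,0,10]

```text
t: 23.28
ee_pos: [514.3, 393.1, 77.8]
orientation: [0.5, 3.102, 0.0]
ft_force: [0.4, 0.2, -1.9]
width: 25.8
grasp_force: 30.0
```

move_arm:
  rows:
    - [0,0,0.1,0,10]
    - [0,0,0,0,10]

```text
t: 23.52
ee_pos: [514.4, 393.1, 77.6]
orientation: [0.5, 3.101, 0.0]
ft_force: [-2.7, -1.9, 6.5]
width: 26.2
grasp_force: 30.0
```

Seated. Release and lift.

move_arm:
  rows:
    - [0,0,0,0,50]
    - [0,0,0,0,100]
    - [0,0,0,0,100]
    - [0,0,0,0,100]
    - [0,0,-3,0,100]
    - [0,0,-4,0,100]
    - [0,0,-4,0,100]
    - [0,0,0,0,100]

```text
t: 24.52
ee_pos: [516.1, 394.4, 190.3]
orientation: [0.499, 3.097, 0.007]
ft_force: [0.6, -1.0, -0.3]
width: 87.9
grasp_force: 0.0
```

```bash
python3 - <<'E'
from h import *
s,c=np.sin(np.radians(2.3)),np.cos(np.radians(2.3)); a=92
plan((555.8-s*a,-257.2+c*a,150))
print((555.8-s*a,-257.2+c*a))
for n in("scene","top"):
    im=optics.get_image(n); r=spotter.regions_of(n,"pin_tool")[:1]
    for q in r: print(n,q["conf"],np.round(q["point"]),q["region"].sum())
E
```

```text
at [516.1 394.4 190.3] phi 161.7 t 24.52 F [ 0.6 -1.  -0.3] w 87.9 q [36.0, 28.0, 92.0, 0.0, 60.0, -35.0]
(np.float64(552.1078750870045), np.float64(-165.27411564947096), 150) [-21.0, -52.0, 4.03] = 12 x [-1.75, -4.33, 0.34]
(np.float64(552.1078750870045), np.float64(-165.27411564947096))
scene 0.95 [469. 200.] 434
top 0.21 [451. 273.] 1058
```

move_arm:
  rows:
    - [-2.1,-5.2,0,0,100]
    - [-2.1,-5.2,0,0,100]
    - [-2.1,-5.2,0,0,100]
    - [-2.1,-5.2,0,0,100]
    - [-2.1,-5.2,0,0,100]
    - [-2.1,-5.2,0,0,100]
    - [-2.1,-5.2,0,0,100]
    - [-2.1,-5.2,0,0,100]
    - [-2.1,-5.2,0,0,100]
    - [-2.1,-5.2,0,0,100]

```text
t: 25.98
ee_pos: [549.4, -168.2, 185.2]
orientation: [-0.5, -3.099, -0.001]
ft_force: [0.4, -0.3, 0.5]
width: 88.0
grasp_force: 0.0
```

move_arm:
  rows:
    - [0,0,1,9.9,100]
    - [0,0,1,9.9,100]
    - [0,0,1,9.9,100]
    - [0,0,1,9.9,100]
    - [0,0,0,9.9,100]
    - [0,0,0,9.9,100]
    - [0,0,0,9.9,100]
    - [0,0,0,0,100]
    - [0,0,0,0,100]

```text
t: 27.1
ee_pos: [549.9, -166.5, 145.9]
orientation: [-2.17, -2.27, 0.001]
ft_force: [0.2, -0.1, -0.1]
width: 88.2
grasp_force: 0.0
```

```bash
python3 - <<'E'
from h import *
plan((552,-165.3,70),(552,-165.3,6))
W=np.zeros((480,800,3),np.uint8)
for i,n in enumerate(("scene","top")):
    im=optics.get_image(n); x,y=(120,185) if n=="scene" else (420,235)
    W[:,400*i:400*i+400]=cv2.resize(im[y:y+96,x:x+80],None,fx=5,fy=5,interpolation=cv2.INTER_CUBIC)
cv2.imwrite("pics/c6.png",W)
E
```

```text
at [ 549.9 -166.5  145.9] phi 92.59 t 27.1 F [ 0.2 -0.1 -0.1] w 88.2 q [-18.0, 26.0, 103.0, 0.0, 51.0, -21.0]
(552, -165.3, 70) [0.11, 0.22, 7.59] = 2 x [0.05, 0.11, 3.8]
(552, -165.3, 6) [0.0, 0.0, 6.4] = 2 x [0.0, 0.0, 3.2]
```

View pics/c6.png

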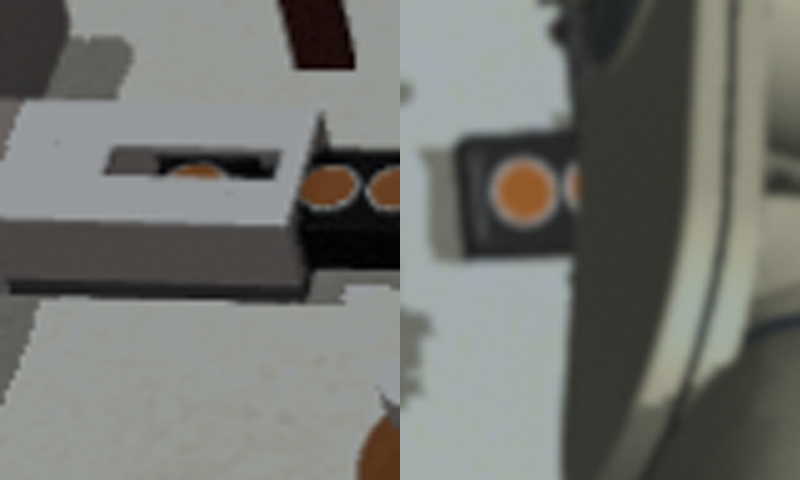

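move_arm:
  rows:
    - [0.1,0.2,3,0,100]
    - [0,0,3,0,100]
    - [0,0,2.5,0,100]
    - [0,0,2,0,100]
    - [0,0,2,0,100]
    - [0,0,1.3,0,100]
    - [0,0,0,0,100]
    - [0,0,0,0,100]

```text
t: 28.2
ee_pos: [552.8, -165.7, 9.1]
orientation: [2.174, 2.267, 0.001]
ft_force: [0.4, -0.8, -0.4]
width: 87.9
grasp_force: 0.0
```

move_arm:
  rows:
    - [0,0,0,0,70]
    - [0,0,0,0,60]
    - [0,0,0,0,50]
    - [0,0,0,0,40]
    - [0,0,0,0,40]

```text
t: 28.82
ee_pos: [552.4, -165.5, 8.8]
orientation: [2.174, 2.267, 0.0]
ft_force: [0.3, 0.4, 1.4]
width: 50.0
grasp_force: 29.9
```

move_arm:
  rows:
    - [0.5,0,0,0,40]
    - [1,0,0,0,40]
    - [1,0,0,0,40]
    - [1,0,0,0,40]
    - [1,0,0,0,40]

```text
t: 29.45
ee_pos: [550.3, -119.6, 8.6]
orientation: [-2.174, -2.268, 0.0]
ft_force: [0.8, -0.5, 0.3]
width: 50.0
grasp_force: 29.9
```

move_arm:
  rows:
    - [1,0,0,0,40]
    - [1,0,0,0,40]
    - [1,0,0,0,40]
    - [1.5,0,0,0,40]
    - [2,0,0,0,40]
    - [2,0,0,0,40]
    - [1.5,0,0,0,40]
    - [0,0,0,0,40]

```text
t: 30.45
ee_pos: [546.1, -19.3, 8.7]
orientation: [-2.172, -2.27, 0.0]
ft_force: [-0.1, -0.5, -1.9]
width: 49.8
grasp_force: 29.9
```

```bash
python3 - <<'E'
from h import *
plan((545,-20,10))
E
```

```text
at [546.1 -19.3   8.7] phi 92.51 t 30.45 F [-0.1 -0.5 -1.9] w 49.8 q [-3.0, 37.0, 109.0, 0.0, 34.0, -6.0]
(545, -20, 10) [-0.07, -0.12, -0.13] = 1 x [-0.07, -0.12, -0.13]
```

move_arm:
  rows:
    - [0,0,0.3,0,40]
    - [0,0,0.3,0,40]
    - [0,0,0.1,0,40]
    - [0,0,0,0,40]
    - [0,0,0,0,40]

```text
t: 31.08
ee_pos: [546.3, -20.8, 1.7]
orientation: [2.175, 2.267, 0.0]
ft_force: [-0.1, 0.5, -2.7]
width: 49.9
grasp_force: 29.9
```

move_arm:
  rows:
    - [0,0,0,0,62]
    - [0,0,0,0,70]
    - [0,0,0,0,100]
    - [0,0,0,0,100]
    - [0,0,-1,0,100]
    - [0,0,-3,0,100]
    - [0,0,-4,0,100]
    - [0,0,-4,0,100]
    - [0,0,0,0,100]

```text
t: 32.2
ee_pos: [548.5, -20.8, 125.3]
orientation: [2.171, 2.264, 0.007]
ft_force: [0.0, 0.5, -0.6]
width: 87.8
grasp_force: 0.0
```

```bash
python3 - <<'E'
from h import *
from fit import fit
plan((545,-20,10))
for n in("scene","top"):
    im=optics.get_image(n)
    for q in spotter.regions_of(n,"slide")[:1]:
        c=max(cv2.findContours(q["region"].astype(np.uint8),0,2)[0],key=len); b=cv2.boxPoints(cv2.minAreaRect(c)); print(n,q["conf"],q["region"].sum(),np.round(b,1).tolist(),np.round(pix2z(n,b,[24]*4)[:,:2],1).tolist(),np.round(pix2z(n,[q["point"]],[24]),1))
    x,y=(150,170) if n=="scene" else (320,230)
    if n=="scene": W=cv2.resize(im[y:y+90,x:x+100],None,fx=4,fy=4)
    else: W=np.hstack([W,cv2.resize(im[y:y+90,x:x+100],None,fx=4,fy=4)])
cv2.imwrite("pics/c7.png",W)
E
```

```text
at [548.5 -20.8 125.3] phi 92.4 t 32.2 F [ 0.   0.5 -0.6] w 87.8 q [-3.0, 26.0, 107.0, 0.0, 47.0, -6.0]
(545, -20, 10) [0.09, -0.35, 11.53] = 3 x [0.03, -0.12, 3.84]
scene 0.61 1487 [[217.0, 219.0], [279.0, 219.0], [279.0, 243.0], [217.0, 243.0]] [[528.9, -131.1], [519.5, 3.1], [589.7, 11.2], [598.9, -117.4]] [[560.1 -55.5  24. ]]
top 0.72 137 [[408.0, 278.0], [425.0, 278.0], [425.0, 286.0], [408.0, 286.0]] [[546.3, -88.7], [545.2, -123.3], [529.0, -122.4], [530.0, -87.9]] [[ 540.3 -105.5   24. ]]
```

View pics/c7.png

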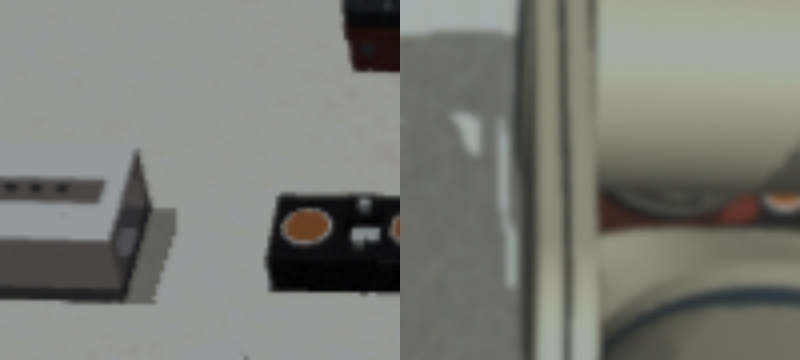

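The slide lies flat on the bench, windows up, its reader-side end at about (217–221, 219–234) in the scene picture.

```bash
python3 - <<'E'
from h import *
print(pix2z("scene",[[221.2,218.8],[217,234.2],[279,219]],[24]*3))
im=optics.get_image("scene"); g=im[205:260,205:300].max(2)
for r in (222,226,230,234): print(r,[int(v) for v in im[r,208:224].max(1)],[int(v) for v in im[r,268:290].max(1)])
c=np.array([544.7,-59]); plan((548,-59.5,120),(548,-59.5,20))
for yc in(-57,-60):
  s,co=np.sin(np.radians(2.4)),np.cos(np.radians(2.4))
  print(yc,[np.round(proj("scene",[[547.8+co*a-s*b,yc+s*a+co*b,24]]),1).tolist() for a,b in((-25,-65),(25,-65),(-25,65),(25,65))])
E
```

```text
[[ 527.62618723 -122.10007838   24.        ]
 [ 573.91962221 -122.25872699   24.        ]
 [ 519.45670214    3.12130818   24.        ]]
222 [154, 156, 153, 154, 153, 153, 153, 153, 154, 154, 126, 40, 12, 12, 14, 14] [42, 42, 14, 13, 16, 16, 14, 13, 46, 31, 32, 77, 153, 152, 152, 147, 149, 148, 148, 147, 95, 94]
226 [153, 153, 153, 153, 153, 153, 154, 153, 150, 152, 54, 13, 96, 111, 105, 104] [104, 104, 104, 104, 105, 122, 17, 29, 36, 50, 10, 43, 152, 151, 150, 153, 153, 153, 153, 153, 153, 99]
230 [153, 154, 153, 154, 153, 154, 152, 153, 153, 66, 21, 14, 14, 29, 58, 101] [93, 116, 104, 78, 43, 14, 15, 48, 33, 48, 5, 47, 94, 93, 94, 152, 153, 152, 151, 151, 152, 94]
234 [154, 153, 153, 153, 153, 153, 153, 154, 75, 24, 16, 16, 14, 13, 14, 15] [15, 14, 15, 14, 16, 15, 16, 17, 16, 14, 5, 72, 96, 98, 105, 154, 154, 154, 153, 153, 93, 92]
at [545.2 -20.6 120.5] phi 92.4 t 32.45 F [ 0.5 -0.2  1. ] w 87.9 q [-3.0, 26.0, 107.0, 0.0, 47.0, -6.0]
(548, -59.5, 120) [-3.9, 0.11, 0.05] = 1 x [-3.9, 0.11, 0.05]
(548, -59.5, 20) [0.0, 0.0, 10.0] = 2 x [0.0, 0.0, 5.0]
-57 [[[221.0, 218.1]], [[217.5, 234.8]], [[280.7, 219.3]], [[279.0, 236.1]]]
-60 [[[219.6, 218.0]], [[216.1, 234.7]], [[279.3, 219.2]], [[277.6, 236.0]]]
```

move_arm:
  rows:
    - [-2,0.1,1,0,100]
    - [-1.9,0,3,0,100]
    - [0,0,3,0,100]
    - [0,0,2,0,100]
    - [0,0,2,0,100]
    - [0,0,0.7,0,100]
    - [0,0,0,0,100]
    - [0,0,0,0,100]

```text
t: 33.45
ee_pos: [549.4, -59.6, 5.3]
orientation: [2.174, 2.267, 0.001]
ft_force: [-0.4, -0.2, 0.6]
width: 88.1
grasp_force: 0.0
```

```bash
python3 - <<'E'
from h import *
plan((548,-59.3,2.5))
E
```

```text
at [549.4 -59.6   5.3] phi 92.41 t 33.45 F [-0.4 -0.2  0.6] w 88.1 q [-7.0, 38.0, 108.0, -0.0, 34.0, -10.0]
(548, -59.3, 2.5) [0.04, -0.14, 0.28] = 1 x [0.04, -0.14, 0.28]
```

move_arm:
  rows:
    - [0,-0.1,0.3,0,100]
    - [0,0,0,0,80]
    - [0,0,0,0,60]
    - [0,0,0,0,50]
    - [0,0,0,0,40]
    - [0,0,0,0,40]
    - [0,0,0,0,40]

```text
t: 34.33
ee_pos: [548.0, -59.6, 1.7]
orientation: [2.174, 2.267, 0.0]
ft_force: [0.1, -0.2, 1.1]
width: 50.0
grasp_force: 30.0
```

move_arm:
  rows:
    - [0,0,-1,0,40]
    - [0,0,-2,0,40]
    - [0,0,-3,0,40]
    - [0,0,-3,0,40]
    - [0,0,0,0,40]
    - [0,0,0,0,40]

```text
t: 35.08
ee_pos: [547.5, -59.6, 91.7]
orientation: [2.174, 2.267, 0.0]
ft_force: [0.0, 0.3, -0.8]
width: 49.9
grasp_force: 30.0
```

```bash
python3 - <<'E'
from h import *
plan((512,159.9,92))
E
```

```text
at [547.5 -59.6  91.7] phi 92.4 t 35.08 F [ 0.   0.3 -0.8] w 49.9 q [-7.0, 29.0, 107.0, -0.0, 44.0, -10.0]
(512, 159.9, 92) [22.08, -2.63, -0.03] = 5 x [4.42, -0.53, -0.01]
```

move_arm:
  rows:
    - [4.4,-0.5,0,0,40]
    - [4.4,-0.5,0,0,40]
    - [4.4,-0.5,0,0,40]
    - [4.4,-0.5,0,0,40]
    - [4.4,-0.5,0,0,40]
    - [0,0,0,0,40]

```text
t: 35.83
ee_pos: [512.4, 161.3, 90.4]
orientation: [-2.169, -2.271, 0.003]
ft_force: [0.8, -1.0, -1.7]
width: 50.1
grasp_force: 30.0
```

move_arm:
  rows:
    - [0,0,0,-9.3,40]
    - [0,0,0,-9.3,40]
    - [0,0,0,-9.3,40]
    - [0,0,0,-9.3,40]
    - [0,0,0,-9.3,40]
    - [0,0,0,-9.3,40]
    - [0,0,0,-9.3,40]
    - [0,0,0,-9.4,40]
    - [0,0,0,0,40]
    - [0,0,0,0,40]

```text
t: 37.08
ee_pos: [513.4, 158.6, 91.2]
orientation: [-0.364, -3.119, 0.001]
ft_force: [0.4, 0.0, -1.3]
width: 49.9
grasp_force: 30.0
```

```bash
python3 - <<'E'
from h import *
from scipy.optimize import minimize
M=np.load("m.npz"); k=4
def hull(pts):
    a=np.zeros((480*k,640*k),np.uint8); cv2.fillConvexPoly(a,cv2.convexHull(np.round((pts+.5)*k).astype(np.int32)),1); return a>0
def hm(n):
    u=M[n+"_tray_in"].astype(np.uint8); u=cv2.morphologyEx(u,cv2.MORPH_OPEN,np.ones((3,3),np.uint8)); ys,xs=np.nonzero(u)
    q=np.c_[xs,ys].astype(float); q=np.vstack([q+[a,b] for a in(-.5,.5) for b in(-.5,.5)]); return hull(q)
H={n:hm(n) for n in("scene","top")}
B=np.array([[a*76,b*36,z] for a in(-1,1) for b in(-1,1) for z in(0,36)],float)
def iou(p,ns):
    r=0
    for n in ns:
        W=B@R.from_euler("z",p[2]).as_matrix().T+[p[0],p[1],0]; h=hull(proj(n,W)); r-=(h&H[n]).sum()/(h|H[n]).sum()
    return r/len(ns)
for ns in(("scene","top"),("scene",),("top",)):
    r=minimize(iou,[512,160,-.228],args=(ns,),method="Nelder-Mead",options=dict(initial_simplex=[[512,160,-.228],[517,160,-.228],[512,165,-.228],[512,160,-.18]])); print(ns,np.round(r.x[:2],1),round(np.degrees(r.x[2]),2),round(r.fun,3))
plan((512,159.9,60))
E
```

```text
('scene', 'top') [513.1 162.1] -13.65 -0.962
('scene',) [512.5 161.8] -13.1 -0.959
('top',) [513.3 163.1] -12.93 -0.975
at [513.4 158.6  91.2] phi 166.69 t 37.08 F [ 0.4  0.  -1.3] w 49.9 q [16.0, 28.0, 109.0, -0.0, 43.0, -61.0]
(512, 159.9, 60) [0.17, 0.1, 3.12] = 1 x [0.17, 0.1, 3.12]
```

```bash
python3 - <<'E'
from h import *
plan((512.8,160.8,50))
E
```

```text
at [513.4 158.6  91.2] phi 166.69 t 37.08 F [ 0.4  0.  -1.3] w 49.9 q [16.0, 28.0, 109.0, -0.0, 43.0, -61.0]
(512.8, 160.8, 50) [0.11, 0.2, 4.12] = 1 x [0.11, 0.2, 4.12]
```

move_arm:
  rows:
    - [0.1,0.2,1.5,0,40]
    - [0,0,1.5,0,40]
    - [0,0,1.1,0,40]
    - [0,0,0,0,40]
    - [0,0,0,0,40]

```text
t: 37.7
ee_pos: [513.3, 161.4, 50.6]
orientation: [-0.359, -3.121, -0.0]
ft_force: [-0.3, 0.3, -1.9]
width: 50.0
grasp_force: 30.0
```

```bash
python3 - <<'E'
from h import *
plan((512.8,160.8,50)); p=get_obs()["ee_pos"]; W=np.zeros((600,800,3),np.uint8)
im=optics.get_image("scene"); x,y=315,175
W=cv2.resize(im[y:y+90,x:x+100],None,fx=8,fy=8,interpolation=cv2.INTER_CUBIC)[:600]
Rz=R.from_euler("z",-13.3,degrees=True).as_matrix()
f=lambda B,c:np.round((proj("scene",np.array(B)@Rz.T+c)-[x,y])*8+3.5).tolist()
print("slide top",f([[a*65,b*25,24] for a in(-1,1) for b in(-1,1)],[p[0],p[1],p[2]-1.7]))
print("tray top",f([[a*76,b*36,36] for a in(-1,1) for b in(-1,1)],[512.8,160.8,0]))
cv2.imwrite("pics/c8.png",W)
E
```

```text
at [513.3 161.4  50.6] phi 166.89 t 37.7 F [-0.3  0.3 -1.9] w 50.0 q [16.0, 32.0, 110.0, 0.0, 38.0, -61.0]
(512.8, 160.8, 50) [0.03, -0.07, 0.06] = 1 x [0.03, -0.07, 0.06]
slide top [[282.0, 61.0], [462.0, 97.0], [152.0, 384.0], [345.0, 426.0]]
tray top [[246.0, 128.0], [497.0, 179.0], [93.0, 503.0], [365.0, 565.0]]
```

View pics/c8.png

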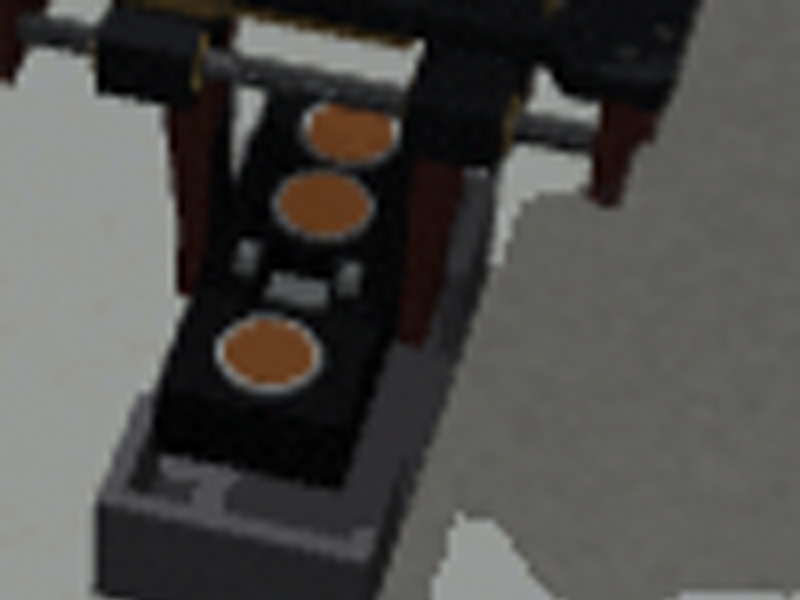

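```bash
python3 - <<'E'
from h import *
p=get_obs()["ee_pos"]; im=cv2.imread("pics/c8.png"); x,y=315,175
Rz=R.from_euler("z",-13.2,degrees=True).as_matrix()
f=lambda B,c:np.round((proj("scene",np.array(B)@Rz.T+c)-[x,y])*8+3.5).tolist()
c=[p[0],p[1],p[2]-1.7]
print("bottom near",f([[65,-25,0],[65,25,0]],c),"windows? top edge",f([[65,-25,24],[65,25,24]],c),"per +3mm x",f([[68,-25,0],[68,25,0]],c))
print("recess ctr (local y+-16)",f([[16,0,16],[-16,0,16]],c), "if +3",f([[19,0,16]],c))
for X in(200,250,300): print(X,[int(v) for v in im[380:540:5,X].max(1)])
for Y in(380,420): print(Y,[int(v) for v in im[Y,120:220:5].max(1)],[int(v) for v in im[Y,320:460:5].max(1)])
E
```

```text
bottom near [[150.0, 450.0], [340.0, 492.0]] windows? top edge [[153.0, 384.0], [345.0, 426.0]] per +3mm x [[147.0, 458.0], [337.0, 500.0]]
recess ctr (local y+-16) [[295.0, 298.0], [326.0, 218.0]] if +3 [[293.0, 306.0]]
200 [16, 16, 15, 12, 7, 3, 4, 4, 4, 4, 5, 7, 5, 2, 2, 7, 24, 60, 85, 82, 74, 71, 81, 85, 84, 83, 82, 82, 76, 61, 44, 34]
250 [112, 97, 66, 30, 17, 12, 6, 4, 6, 5, 5, 4, 5, 6, 6, 5, 5, 3, 21, 46, 52, 49, 48, 48, 49, 47, 49, 55, 70, 82, 83, 64]
300 [105, 70, 33, 17, 13, 15, 16, 12, 7, 5, 6, 7, 4, 4, 8, 7, 3, 3, 5, 9, 23, 38, 46, 50, 49, 48, 49, 50, 47, 51, 65, 79]
380 [153, 153, 153, 154, 154, 157, 147, 123, 58, 10, 14, 17, 18, 15, 13, 14, 16, 17, 15, 12] [14, 10, 10, 13, 16, 17, 16, 14, 8, 4, 3, 18, 39, 46, 50, 49, 48, 48, 48, 49, 50, 49, 48, 49, 48, 48, 50, 74]
420 [160, 139, 92, 75, 81, 88, 58, 11, 0, 4, 4, 5, 5, 4, 4, 5, 4, 4, 4, 4] [15, 16, 16, 15, 13, 12, 8, 4, 9, 25, 44, 52, 49, 49, 49, 49, 49, 49, 49, 50, 50, 48, 47, 50, 77, 99, 97, 97]
```

The picture shows the slide centred over the tray: its lower near edge (250,472) matches the prediction, and the tray corners (95,505) and (378,560) match the fit. Lowering.

move_arm:
  rows:
    - [0,0,1,0,40]
    - [0,0,1,0,40]
    - [0,0,1,0,40]
    - [0,0,0.5,0,40]
    - [0,0,0,0,40]
    - [0,0,0,0,40]

```text
t: 38.5
ee_pos: [513.3, 161.4, 15.8]
orientation: [0.358, 3.121, 0.0]
ft_force: [-0.3, 0.2, -1.4]
width: 49.6
grasp_force: 30.0
```

move_arm:
  rows:
    - [0,0,0.4,0,40]
    - [0,0,0.3,0,40]
    - [0,0,0,0,40]
    - [0,0,0,0,40]

```text
t: 39.0
ee_pos: [513.2, 161.3, 8.7]
orientation: [-0.358, -3.121, -0.0]
ft_force: [-0.8, 0.0, -2.0]
width: 49.7
grasp_force: 30.0
```

move_arm:
  rows:
    - [0,0,0.2,0,40]
    - [0,0,0,0,40]
    - [0,0,0,0,40]

```text
t: 39.38
ee_pos: [513.3, 161.4, 6.7]
orientation: [0.359, 3.121, 0.0]
ft_force: [0.6, 0.7, -1.0]
width: 50.0
grasp_force: 30.0
```

move_arm:
  rows:
    - [0,0,0,0,62]
    - [0,0,0,0,70]
    - [0,0,0,0,75]
    - [0,0,0,0,75]

```text
t: 39.88
ee_pos: [513.2, 161.3, 6.7]
orientation: [0.358, 3.121, 0.0]
ft_force: [0.7, -1.1, -0.6]
width: 65.2
grasp_force: 0.0
```

move_arm:
  rows:
    - [0,0,-1,0,75]
    - [0,0,-2,0,75]
    - [0,0,-4,0,75]
    - [0,0,-5,0,75]
    - [0,0,-5,0,75]
    - [0,-3,0,0,100]
    - [0,-5,0,0,100]
    - [0,-5,0,0,100]
    - [0,-5,0,0,100]
    - [0,0,0,0,100]

```text
t: 41.12
ee_pos: [471.5, -16.3, 177.3]
orientation: [0.365, 3.12, -0.0]
ft_force: [0.5, 0.7, -0.2]
width: 88.1
grasp_force: 0.0
```

```bash
python3 - <<'E'
from h import *
plan((512.8,160.8,50)); Rz=R.from_euler("z",-13.2,degrees=True).as_matrix()
for n in("scene","top"):
    im=optics.get_image(n)
    for l in("slide","pin_tool","beaker","reagent"):
        for q in spotter.regions_of(n,l)[:1]:
            ys,xs=np.nonzero(q["region"]); print(n,l,round(q["conf"],2),q["region"].sum(),xs.min(),xs.max(),ys.min(),ys.max(),np.round(q["point"]))
    for z in(5,17): 
        P=proj(n,np.array([[a*65,b*25,c+z] for a in(-1,1) for b in(-1,1) for c in(0,24)])@Rz.T+[513,161,0]); print(n,"exp slide z",z,P.min(0).round(),P.max(0).round())
E
```

```text
at [471.5 -16.3 177.3] phi 166.66 t 41.12 F [ 0.5  0.7 -0.2] w 88.1 q [-3.0, 15.0, 114.0, -0.0, 50.0, -80.0]
(512.8, 160.8, 50) [0.07, 18.19, 12.73] = 5 x [0.01, 3.64, 2.55]
scene slide 0.96 1012 336 370 198 241 [354. 219.]
scene pin_tool 0.81 415 458 477 186 216 [470. 199.]
scene beaker 0.96 1606 459 501 232 283 [479. 256.]
scene exp slide z 5 [333. 197.] [370. 250.]
scene exp slide z 17 [333. 193.] [371. 247.]
top slide 0.62 1598 267 302 265 330 [285. 298.]
top pin_tool 0.68 305 148 171 288 305 [156. 298.]
top beaker 0.93 1186 138 180 225 261 [158. 245.]
top reagent 0.83 946 395 427 169 207 [413. 189.]
top exp slide z 5 [266. 264.] [304. 332.]
top exp slide z 17 [265. 263.] [304. 332.]
```

```bash
python3 -c "
from workcell import close_job
print(close_job())"
```

```text
the job is handed in; nothing more can be done
None
```

The job is handed in at about 41 s of the 72 s allowed: the slide is out of the reader and lies flat, windows up, in the notched tray, and the pin is back in its stand, pin downwards. The final camera check found the slide and pin where expected and the bottle and beaker unmoved; the tube rack was not re-checked.

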